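Set the sander four clicks faster and start it

TASK

Turn the sander's click-stop speed dial exactly four clicks clockwise (as seen from above) by pushing its upright tab with a fingertip, and leave it resting in that fourth click. Then press the start button, the smaller of the two push buttons, fully down and let it go. Do not press the larger stop button, and leave everything else on the bench where it lies, nothing picked up or knocked.

Things in the scene. Friction and masses are not known exactly. Their poses are not given: they have to be found in the camera images.
- speed_box: fixed grey box, 160 x 160 x 50 mm, origin at the centre of its underside, z up. The dial lies flat on the centre of its top, turning about the box's vertical centre line.
- dial (a joint): angle of the dial in rad, growing clockwise as seen from above. It clicks into a detent every 20 degrees (0.349 rad), at whole multiples of 20 degrees from 0 to 180, with stops just past both ends; it starts at rest in any of the detents from 0 to 60 degrees. Pushed on its tab it takes 3 to 6 N to leave a detent, then less, and past half-way it snaps on by itself into the next detent. At 0 the tab points 118.6 degrees anticlockwise from the box's x axis.
- tab (a point): centre of the dial's only upright tab, a flat aluminium fin standing radially on the black dial: 34 mm long (from 14 to 48 mm from the dial's axis), 8 mm thick, its top 90 mm above the bench. This point lies 31 mm from the axis, 77 mm above the bench; x points radially outwards, z up. The dial's flat upper face, 100 mm across, is 64 mm above the bench, with a 3 mm high cap of 26 mm diameter in its middle.
- tab_end (a point): point at the outer end of the same tab, 48 mm from the dial's axis, 77 mm above the bench.
- start_top (a point): centre of the top of the start button: the smaller round grey button, 24 mm across, on a fixed grey box 80 x 80 x 40 mm. The top is 62 mm above the bench and stands 10 mm above a black collar 40 mm across. Pressed straight down.
- start (a joint): travel of the start button in m: 0 released, 0.006 fully down, which takes about 5 N; it springs back.
- stop_top (a point): centre of the top of the stop button: the larger round grey button, 46 mm across, on its own fixed box like the other, its top also 62 mm above the bench, in a collar 62 mm across. The two boxes stand left and right of the speed box, either way round.
- stop (a joint): travel of the stop button in m: 0 released, 0.006 fully down.
- sander: the sander's drum, upright and fixed through the bench top, 64 mm across and 140 mm tall, on a flat plate 150 mm across; origin at its foot. It does not move.
- body_blank: loose guitar body blank, wood, 180 x 280 x 40 mm, with a 70 mm hole; not to be disturbed. Origin at the centre of its underside.
- offcut: loose dark hardwood offcut, 45 x 75 x 25 mm; not to be disturbed. Origin at the centre of its underside.
- sleeve: spare sanding sleeve, an upright tube 42 mm across, 70 mm tall; not to be disturbed. Origin at the centre of its underside.
- sanding_block: loose cork sanding block, 65 x 110 x 32 mm; not to be disturbed. Origin at the centre of its underside.
- glue: standing glue bottle, 54 mm across, 130 mm tall; not to be disturbed. Origin at the centre of its underside.
- spanner: steel spanner, 150 mm long, lying flat along its x axis; not to be disturbed. Origin at the centre of its underside.
- brush: bench brush, 200 mm long, 42 mm wide, lying along its x axis; not to be disturbed. Origin at the centre of its underside.
Mind the look-alikes: they are no part of the job. What is shaped like the part that bears start_top but pink or purple is not meant. Leave any yellow look-alike of the speed_box alone.

How it is judged:
On the way, in this order (a step that is already met when the one before it is completed fails the run):
1. the dial rests four clicks clockwise of where it started (distance of tab_end from where it was at the start of the episode between 0.0575 and 0.0655 m and velocity of joint dial between -0.1 and 0.1 rad/s), for 0.3 s.
2. the start button is pressed down (value of joint start above 0.0045 m), for 0.05 s.
At the end, for the whole second after the job is handed in: The dial rests in the detent four clicks (80 degrees, within about 6) clockwise of its start; the start button has been pressed at least 4.5 mm after that and is up again; the stop button is up (distance of tab_end from where it was at the start of the episode between 0.0575 and 0.0655 m and velocity of joint dial between -0.05 and 0.05 rad/s and value of joint each of start, stop below 0.0015 m); the robot touches nothing.
It fails at once if the start button is pressed while the dial is not four clicks on (value of joint start above 0.0025 m and not (distance of tab_end from where it was at the start of the episode between 0.0575 and 0.0655 m)).
It fails at once if the stop button is pressed (value of joint stop above 0.0025 m).
It fails at once if a loose thing on the bench is moved by more than 20 mm, or lifted (distance of any of body_blank, offcut, sleeve, sanding_block, glue, spanner, brush from where it was at the start of the episode above 0.02 m).
It also fails if it takes over 51 s, if anything falls off the work surface, if the arm or the gripper's body presses on something with over 40 N, if the wrist force passes 120 N, or if a joint passes its speed limit or range.

ROBOT

A 7-joint arm with a two-finger parallel gripper is mounted at the origin on the work surface. World frame = base frame: x ahead of the robot, y to its left, z up, the work surface at z = 0. Lengths are in m, angles in rad, forces in N, time in s.
With the tool pointing down it reaches from about 0.425 to 0.925 m from the base axis. Payload 6.8 kg.
Tool frame: the origin (TCP) lies on the centre line of the jaws, within the pads' length; the fingertips stand 19 mm ahead of it and the grasp point (between the pads) is the TCP; z points along the fingers, y is the line along which they close (so a half turn about z gives the same grasp; the last joint's range is limited). The gripper opens to 85 mm and grips with 20 to 120 N. Pads are 22 mm wide; open, the fingers measure 114 mm over their backs; the gripper's body (76 mm by 85 mm) begins 54 mm behind the grasp point. The pads swing forward as they close: fully open they stand 13 mm farther back than shut.
Start: joints at [1.172, 0.477, 0.022, 1.555, -0.011, 1.109, -0.083], TCP at [0.194, -0.647, 0.25] pointing down, gripper open.
Joint ranges: [-2.96, 2.96], [-0.34, 2.1], [-1.41, 1.46], [0.24, 2.44], [-1.37, 4.51], [0.17, 1.92], [-2.96, 2.96]. Speed limits (rad/s): [2.39, 2.39, 3.14, 3.14, 3.14, 3.14, 3.14].

INTERFACE

Orientations are given as a rotation vector (axis times angle).
In Python, from bench import r gives the robot as it stands. The module is installed in compiled form; this text tells all that it offers.
- The arm moves only by the tool arm_command, never from a script. Its argument "rows" is a list of rows, each an object of numbers: "fingers": the opening, from -1 (shut) to 1 (fully open); "x", "y", "z": the shift along the tool's x, y, z in m; "ax", "ay", "az": the turn, a rotation vector about the tool's x, y, z in degrees. In form: [{"fingers": .., "x": .., "y": .., "z": .., "ax": .., "ay": .., "az": ..}, ...]. A call has 1 to 10 rows; each row shifts and turns the commanded pose from where the row before left it, along the tool's axes as they then stand; what a row does not reach is not made up. A row lasts 1/12 s, in which the tool goes at most 41.7 mm and 7.16 degrees, less where a joint would pass 70% of its speed; a pose out of reach is approached as far as the arm can. A call is refused whole if a number of a shift passes 0.0417 or a number of a turn 7.16, either way. A call with a gripper value outside its range is refused whole. The fingers move at their own pace and stop on an object; "grip_force" is the grip in N (left out, the last holds). Time passes only in rows, so rows that do not move let the fingers close. It gives the time, the measured TCP pose, the force, the opening and the grip force at its end, in the units of the state.
- r.get_obs(): the state, without advancing time (a new reading comes with each control period).
- r.grab_frame(name): name is "scene" or "top" or "wrist"; returns a dict with "frame" (420x560x3 uint8, red, green, blue), "depth" (420x560 float32, m along the optical axis (not along the pixel's ray), 0 where there is no reading), "K" (3x3 intrinsics, pixels), "world_from_camera" (4x4, takes a point from camera to world coordinates). Camera axes: x right, y down, z forward; pixel columns grow to the right and rows downward; lengths in m; the calibration is good to about 2 mm. A picture is of the moment at which its call begins.
- r.hand_in(): hands the job in; it is judged then, once.
The state is a dict: "clock": time; "joints": joint angles; "qvel": joint speeds; "tau": joint torques, N m; "tcp_pos": TCP position; "orientation": TCP orientation; "contact_force": force on the tool from outside, world axes, zero at the start; "moment": the same for the moment, N m; "grip_width": finger opening in m; "gripper_force": force on a finger pad.
Only numpy, scipy, OpenCV 4.12 (cv2) and the standard library are available. Lean on these libraries where they do the work, as an engineer would, in place of code of your own. Each camera call takes 0.05 s, during which the arm holds its last target. There are 200 camera calls.

## Working session

There is one attempt and no reset: what is moved stays moved. The work goes in short steps, Python scripts to look and compute and a tool call to move; the robot and the scene stay as the last step left them, time stands still between calls to the robot, and variables do not carry over. Pictures are saved under pics/ and viewed, at most 10 in all, crops included, and the job is handed in when it is done.

Besides the shell and the picture viewer there is one more tool, called after "Request:" in YAML: its name, and indented under it one key for each argument. arm_command: Moves the arm, as the interface text tells. Its arguments: {"type":"object","properties":{"rows":{"type":"array"},"grip_force":{"type":"number"}},"required":["rows"]}

```bash
mkdir -p pics
cat > h.py <<'E'
import numpy as np, cv2
from bench import r
def grab(n,f):
    d=r.grab_frame(n); cv2.imwrite(f'pics/{f}.png',d['frame'][:,:,::-1]); np.savez(f'{f}.npz',**d); return d
def pts(d):
    K=np.array(d['K']);T=np.array(d['world_from_camera']);D=d['depth'];v,u=np.mgrid[:D.shape[0],:D.shape[1]]
    P=np.stack([(u-K[0,2])/K[0,0]*D,(v-K[1,2])/K[1,1]*D,D],-1)
    return P@T[:3,:3].T+T[:3,3]
def ray(d,u,v,z):
    K=np.array(d['K']);T=np.array(d['world_from_camera'])
    w=T[:3,:3]@np.array([(u-K[0,2])/K[0,0],(v-K[1,2])/K[1,1],1]);o=T[:3,3]
    return o+w*(z-o[2])/w[2]
E
python3 - <<'E'
from h import *
for n in('top','scene'):
    d=grab(n,n+'0');print(n,np.round(d['K'],1).tolist(),np.round(d['world_from_camera'],3).tolist())
a=cv2.imread('pics/top0.png');b=cv2.imread('pics/scene0.png')
print(r.get_obs())
E
```

```text
top [[432.6, 0.0, 280.9], [0.0, 432.6, 214.4], [0.0, 0.0, 1.0]] [[-0.03, -0.986, 0.164, 0.278], [-0.999, 0.033, 0.016, -0.018], [-0.021, -0.163, -0.986, 1.148], [0.0, 0.0, 0.0, 1.0]]
scene [[396.7, 0.0, 284.3], [0.0, 396.7, 206.0], [0.0, 0.0, 1.0]] [[-0.491, 0.578, -0.652, 1.212], [0.871, 0.314, -0.378, 0.418], [-0.014, -0.754, -0.657, 0.823], [0.0, 0.0, 0.0, 1.0]]
{'clock': 0.1, 'joints': array([ 1.17193231,  0.47774198,  0.0223343 ,  1.55634715, -0.01149525,
        1.109252  , -0.08310881]), 'qvel': array([-0.00112538, -0.00028695,  0.00130114,  0.0002119 , -0.00134119,
        0.00064462, -0.00221146]), 'tau': array([ 4.48134087e-03, -5.97756636e+01,  1.61390372e+00, -2.81955886e+01,
        1.29122066e-02,  4.96985522e-03, -3.44791511e-05]), 'tcp_pos': array([ 0.19336856, -0.64620099,  0.24940857]), 'orientation': array([-3.10688094e+00, -4.54927005e-01,  5.51748161e-04]), 'contact_force': array([-0.19634637, -0.17717615, -0.08801903]), 'moment': array([-0.0041974 , -0.01397207, -0.01342896]), 'gripper_force': 0.0, 'grip_width': 0.08560394834477204}
```

View pics/top0.png

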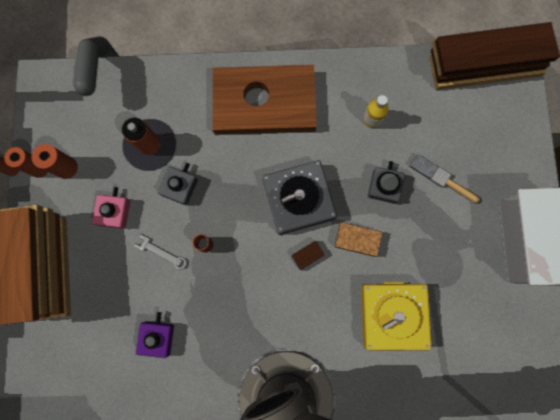

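View pics/scene0.png

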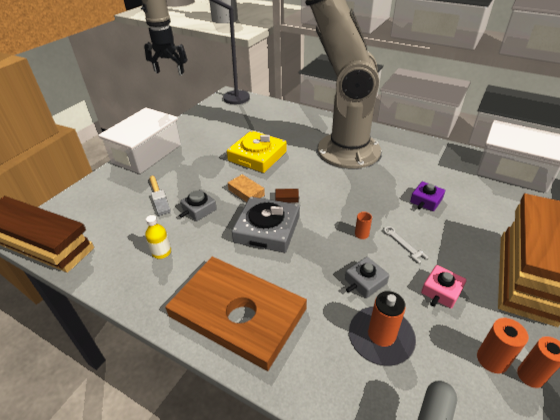

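The top view shows two dial boxes: grey at (299,195), and a yellow look-alike at (398,317). Four button boxes could be confused:
- grey with a small button at (175,184): the start button
- grey with a large button at (388,183): the stop button
- pink at (108,210): decoy
- purple at (152,340): decoy

By the description I choose the grey dial box and the grey small button at (175,184). Next I'll measure them and check with a close crop.

```bash
cat > m.py <<'E'
from h import *
d=dict(np.load('top0.npz'));P=pts(d);f=d['frame'];z=P[...,2]
hsv=cv2.cvtColor(f,cv2.COLOR_RGB2HSV)
c0=ray(d,299,195,.064);print('dial guess',c0)
R=np.hypot(P[...,0]-c0[0],P[...,1]-c0[1])
m=(abs(z-.050)<.006)&(R<.13)
m2=cv2.morphologyEx(((z>.04)&(R<.13)).astype(np.uint8),cv2.MORPH_OPEN,np.ones((5,5)))
n,l,s,c=cv2.connectedComponentsWithStats(m2);k=l[195,299];q=l==k
# box: points 46..54mm high
b=q&(abs(z-.05)<.005);rect=cv2.minAreaRect((P[b][:,:2]*1000).astype(np.float32));print('box',rect,b.sum())
t=(z>.078)&(z<.1)&(R<.07);X=P[t][:,:2];print('tab n',len(X),'mean',X.mean(0),'z',z[t].mean())
cc=np.array(rect[0])/1000;w=X-cc;print('tab rad',np.hypot(*w.T).min(),np.hypot(*w.T).max(),'ang',np.degrees(np.arctan2(*(X.mean(0)-cc)[::-1])))
for nm,u,v in(('start',175,184),('stop',388,183)):
    g=ray(d,u,v,.062);Rr=np.hypot(P[...,0]-g[0],P[...,1]-g[1])
    t=(z>.0575)&(z<.07)&(Rr<.04);X=P[t][:,:2]*1000;print(nm,g,t.sum(),cv2.minEnclosingCircle(X.astype(np.float32)),X.mean(0),z[t].mean())
    b=(z>.035)&(z<.045)&(Rr<.075);print(' box',cv2.minAreaRect((P[b][:,:2]*1000).astype(np.float32)))
a=cv2.resize(f[150:250,150:350,::-1],(800,400),interpolation=cv2.INTER_CUBIC);cv2.imwrite('pics/crop.png',a)
E
python3 m.py
```

```text
dial guess [ 0.5071808  -0.04866273  0.064     ]
box ((508.1473388671875, -47.87605285644531), (159.34591674804688, 159.1643524169922), 13.815619468688965) 2386
tab n 49 mean [ 0.49589599 -0.01971658] z 0.08874677396066566
tab rad 0.014689314103546411 0.047318976667142514 ang 113.51242677787513
start [0.54763394 0.27076901 0.062     ] 64 ((552.3348388671875, 276.5298767089844), 11.84897518157959) [552.09535118 275.59211548] 0.06177048707047822
 box ((552.7677001953125, 275.5440673828125), (80.23639678955078, 79.96615600585938), 66.86051940917969)
stop [ 0.53118187 -0.27763203  0.062     ] 234 ((535.1336059570312, -280.0740661621094), 22.923925399780273) [ 534.54805528 -279.14003832] 0.061421528168427754
 box ((534.5880126953125, -279.7907409667969), (80.05746459960938, 80.74068450927734), 73.807373046875)
```

View pics/crop.png

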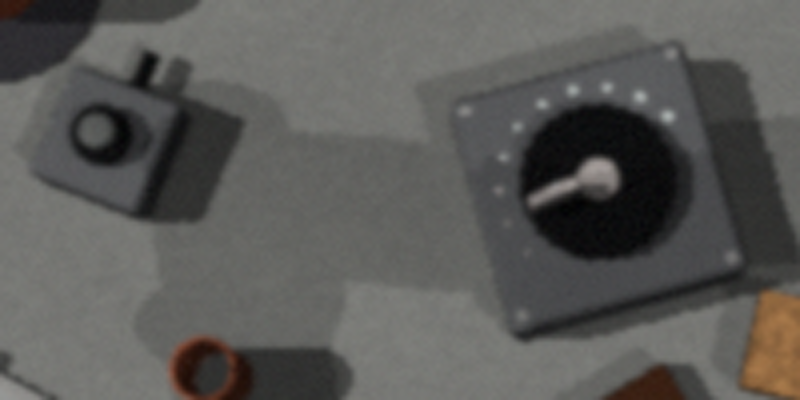

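The crop shows the grey dial box: the tab starts near the cap at (598,178) and its end is at (530,203), pointing left. The small grey start button is at (100,133). This matches the description. The measured tab angle puts the dial at 20°, i.e. 112.4° in world, and the goal is 32.4°.

```bash
cat > go.py <<'E'
import sys
from h import *
from scipy.spatial.transform import Rotation as Ro
# go.py x y z heading ; prints the tool-frame shift to do BEFORE turning
def to(goal,heading=None):
    o=r.get_obs();A=Ro.from_rotvec(o['orientation']);M=A.as_matrix()
    print('t',round(o['clock'],2),'tcp',o['tcp_pos'].round(4),'F',o['contact_force'].round(1),'w',round(o['grip_width'],4),
      'tilt',np.degrees(np.arccos(-M[2,2])).round(2),'hd',np.degrees(np.arctan2(M[1,0],M[0,0])).round(2),'q',o['joints'].round(2))
    s=M.T@(np.array(goal)-o['tcp_pos']);print('shift',s.round(4),'norm',np.linalg.norm(s).round(4))
    if heading is not None:
        h=np.radians(heading);x=np.array([np.cos(h),np.sin(h),0]);z=np.array([0,0,-1.]);B=np.stack([x,np.cross(z,x),z],1)
        print('turn',np.degrees(Ro.from_matrix(M.T@B).as_rotvec()).round(2))
a=list(map(float,sys.argv[1:]));to(a[:3],a[3] if len(a)>3 else None)
E
python3 go.py .42 -.40 .25 22.4
```

```text
t 0.1 tcp [ 0.1934 -0.6462  0.2494] F [-0.2 -0.2 -0.1] w 0.0856 tilt 0.09 hd 16.66 q [ 1.17  0.48  0.02  1.56 -0.01  1.11 -0.08]
shift [ 0.2877 -0.1709 -0.0003] norm 0.3346
turn [-0.09  0.   -5.74]
```

Request:
arm_command:
  rows:
    - {"fingers": -1, "x": 0.0288, "y": -0.0171, "z": 0, "az": 0}
    - {"fingers": -1, "x": 0.0288, "y": -0.0171, "z": 0, "az": 0}
    - {"fingers": -1, "x": 0.0288, "y": -0.0171, "z": 0, "az": 0}
    - {"fingers": -1, "x": 0.0288, "y": -0.0171, "z": 0, "az": 0}
    - {"fingers": -1, "x": 0.0288, "y": -0.0171, "z": 0, "az": 0}
    - {"fingers": -1, "x": 0.0288, "y": -0.0171, "z": 0, "az": 0}
    - {"fingers": -1, "x": 0.0288, "y": -0.0171, "z": 0, "az": 0}
    - {"fingers": -1, "x": 0.0288, "y": -0.0171, "z": 0, "az": 0}
    - {"fingers": -1, "x": 0.0288, "y": -0.0171, "z": 0, "az": 0}
    - {"fingers": -1, "x": 0.0288, "y": -0.0171, "z": 0, "az": -5.74}
  grip_force: 40

```text
validation failed for argument at $.ro...
```

```bash
python3 go.py .461 -.026 .20 22.4
```

```text
t 0.1 tcp [ 0.1934 -0.6462  0.2494] F [-0.2 -0.2 -0.1] w 0.0856 tilt 0.09 hd 16.66 q [ 1.17  0.48  0.02  1.56 -0.01  1.11 -0.08]
shift [ 0.4342 -0.5174  0.0502] norm 0.6773
turn [-0.09  0.   -5.74]
```

Request:
arm_command:
  rows:
    - {"fingers": -1, "x": 0.0288, "y": -0.0171, "z": 0, "ax": 0, "ay": 0, "az": 0}
    - {"fingers": -1, "x": 0.0288, "y": -0.0171, "z": 0, "ax": 0, "ay": 0, "az": 0}
    - {"fingers": -1, "x": 0.0288, "y": -0.0171, "z": 0, "ax": 0, "ay": 0, "az": 0}
    - {"fingers": -1, "x": 0.0288, "y": -0.0171, "z": 0, "ax": 0, "ay": 0, "az": 0}
    - {"fingers": -1, "x": 0.0288, "y": -0.0171, "z": 0, "ax": 0, "ay": 0, "az": 0}
    - {"fingers": -1, "x": 0.0288, "y": -0.0171, "z": 0, "ax": 0, "ay": 0, "az": 0}
    - {"fingers": -1, "x": 0.0288, "y": -0.0171, "z": 0, "ax": 0, "ay": 0, "az": 0}
    - {"fingers": -1, "x": 0.0288, "y": -0.0171, "z": 0, "ax": 0, "ay": 0, "az": 0}
    - {"fingers": -1, "x": 0.0288, "y": -0.0171, "z": 0, "ax": 0, "ay": 0, "az": 0}
    - {"fingers": -1, "x": 0.0288, "y": -0.0171, "z": 0, "ax": 0, "ay": 0, "az": -5.74}
  grip_force: 40

```text
clock: 0.93
tcp_pos: [0.4211, -0.3987, 0.25]
orientation: [-3.081, -0.61, 0.001]
contact_force: [0.7, -0.5, -0.1]
grip_width: -0.0001
gripper_force: 0.0
```

```bash
python3 go.py .461 -.026 .20 22.4
```

```text
t 0.93 tcp [ 0.4211 -0.3987  0.25  ] F [ 0.7 -0.5 -0.1] w -0.0001 tilt 0.04 hd 22.38 q [ 0.74  0.33 -0.12  1.78  0.04  1.04 -0.57]
shift [ 0.1788 -0.3294  0.0501] norm 0.3782
turn [-0.03  0.02 -0.02]
```

Request:
arm_command:
  rows:
    - {"fingers": -1, "x": 0.0179, "y": -0.0329, "z": 0.005, "ax": 0, "ay": 0, "az": 0}
    - {"fingers": -1, "x": 0.0179, "y": -0.0329, "z": 0.005, "ax": 0, "ay": 0, "az": 0}
    - {"fingers": -1, "x": 0.0179, "y": -0.0329, "z": 0.005, "ax": 0, "ay": 0, "az": 0}
    - {"fingers": -1, "x": 0.0179, "y": -0.0329, "z": 0.005, "ax": 0, "ay": 0, "az": 0}
    - {"fingers": -1, "x": 0.0179, "y": -0.0329, "z": 0.005, "ax": 0, "ay": 0, "az": 0}
    - {"fingers": -1, "x": 0.0179, "y": -0.0329, "z": 0.005, "ax": 0, "ay": 0, "az": 0}
    - {"fingers": -1, "x": 0.0179, "y": -0.0329, "z": 0.005, "ax": 0, "ay": 0, "az": 0}
    - {"fingers": -1, "x": 0.0179, "y": -0.0329, "z": 0.005, "ax": 0, "ay": 0, "az": 0}
    - {"fingers": -1, "x": 0.0179, "y": -0.0329, "z": 0.005, "ax": 0, "ay": 0, "az": 0}
    - {"fingers": -1, "x": 0.0179, "y": -0.0329, "z": 0.005, "ax": 0, "ay": 0, "az": 0}

```text
clock: 1.77
tcp_pos: [0.4601, -0.0262, 0.2]
orientation: [3.082, 0.61, -0.0]
contact_force: [1.7, 0.1, -0.6]
grip_width: 0.0004
gripper_force: 0.0
```

```bash
python3 go.py .461 -.026 .10 22.4; python3 -c "
from h import *
d=grab('wrist','w1');P=pts(d);print((d['depth']>0).mean())
K=d['K'];T=d['world_from_camera'];print(T.round(3).tolist())"
```

```text
t 1.77 tcp [ 0.4601 -0.0262  0.2   ] F [ 1.7  0.1 -0.6] w 0.0004 tilt 0.01 hd 22.39 q [ 0.24  0.21 -0.35  2.08  0.1   0.86 -1.35]
shift [0.0009 0.0001 0.1   ] norm 0.1
turn [ 0.01  0.01 -0.01]
0.9960374149659864
[[0.381, -0.882, -0.279, 0.531], [-0.925, -0.362, -0.117, 0.003], [0.002, 0.302, -0.953, 0.325], [0.0, 0.0, 0.0, 1.0]]
```

View pics/w1.png

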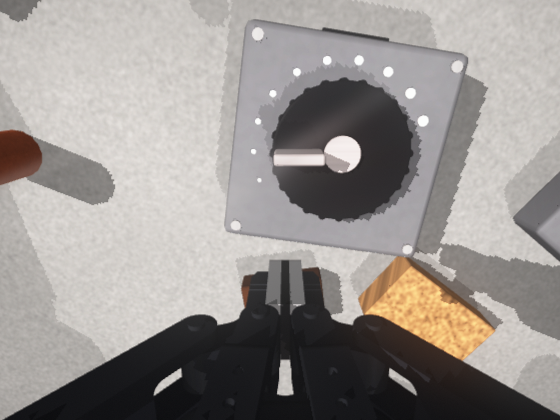

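The wrist view shows the fin from (273,158) to about (325,159), the cap at (342,154), and the shut fingertips at (285,262), behind the fin and clear of it. I'll get the fingertip height from depth and recheck the axis and tab.

```bash
python3 -c "
from h import *
d=dict(np.load('w1.npz'));P=pts(d);z=P[...,2]
a=P[258:300,262:308].reshape(-1,3);a=a[a[:,2]>.12];print('tips zmin',a[:,2].min(),np.percentile(a[:,2],5),a[:,:2].min(0),a[:,:2].max(0))
f=d['frame'];c=np.array([.508,-.048]);R=np.hypot(P[...,0]-c[0],P[...,1]-c[1])
t=(z>.085)&(z<.1)&(R<.06);X=P[t][:,:2];print(len(X),X.mean(0),z[t].mean(),cv2.minAreaRect((X*1000).astype(np.float32)))
b=(abs(z-.05)<.004)&(R<.125);rc=cv2.minAreaRect((P[b][:,:2]*1000).astype(np.float32));print(rc)
w=X.mean(0)-np.array(rc[0])/1000;print(np.hypot(*w),np.degrees(np.arctan2(w[1],w[0])))
"
```

```text
tips zmin 0.18525578312859706 0.18834737819276384 [ 0.46275613 -0.03278151] [0.53131071 0.00281423]
681 [ 0.4976043  -0.02139806] 0.09035612697048105 ((497.3116760253906, -21.60650062561035), (8.168850898742676, 33.88090515136719), 22.15117835998535)
((509.173095703125, -49.68519592285156), (159.20834350585938, 158.67599487304688), 13.872958183288574)
0.030561396750114923 112.24344064927507
```

Request:
arm_command:
  rows:
    - {"fingers": -1, "x": 0.001, "y": 0.0015, "z": 0.025, "ax": 0, "ay": 0, "az": 0}
    - {"fingers": -1, "x": 0, "y": 0, "z": 0.03, "ax": 0, "ay": 0, "az": 0}
    - {"fingers": -1, "x": 0, "y": 0, "z": 0.03, "ax": 0, "ay": 0, "az": 0}
    - {"fingers": -1, "x": 0, "y": 0, "z": 0.015, "ax": 0, "ay": 0, "az": 0}
    - {"fingers": -1, "x": 0, "y": 0, "z": 0.01, "ax": 0, "ay": 0, "az": 0}
    - {"fingers": -1, "x": 0, "y": 0, "z": 0, "ax": 0, "ay": 0, "az": 0}
    - {"fingers": -1, "x": 0.005, "y": 0, "z": 0, "ax": 0, "ay": 0, "az": 0}
    - {"fingers": -1, "x": 0.005, "y": 0, "z": 0, "ax": 0, "ay": 0, "az": 0}
    - {"fingers": -1, "x": 0.005, "y": 0, "z": 0, "ax": 0, "ay": 0, "az": 0}
    - {"fingers": -1, "x": 0, "y": 0, "z": 0, "ax": 0, "ay": 0, "az": 0}

```text
clock: 2.65
tcp_pos: [0.4783, -0.0225, 0.0916]
orientation: [3.081, 0.611, 0.006]
contact_force: [1.5, 0.3, 0.6]
grip_width: -0.0001
gripper_force: 0.0
```

```bash
python3 go.py .4802 -.0196 .09 22.4; python3 -c "
from h import *
d=grab('wrist','w2')"
```

```text
t 2.65 tcp [ 0.4783 -0.0225  0.0916] F [1.5 0.3 0.6] w -0.0001 tilt 0.22 hd 22.42 q [ 0.18  0.41 -0.31  2.13  0.21  0.63 -1.46]
shift [ 0.0029 -0.002   0.0016] norm 0.0038
turn [ 0.06 -0.21  0.02]
```

View pics/w2.png

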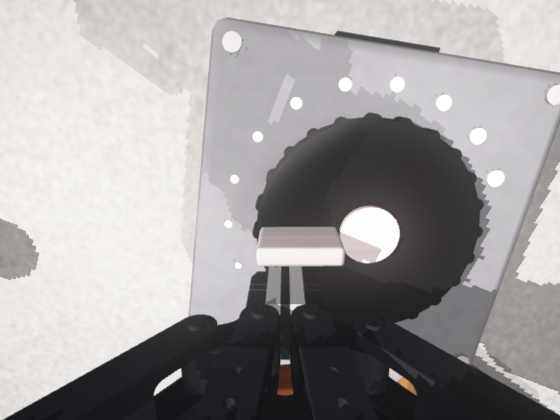

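The wrist view shows the fingertips at (285,285), just behind the fin at (258–343, 245), centred about 37 mm from the axis. Now I'll push along an arc about the dial axis.

Request:
arm_command:
  rows:
    - {"fingers": -1, "x": 0.003, "y": -0.002, "z": 0.001, "ax": 0, "ay": 0, "az": 0}
    - {"fingers": -1, "x": 0.0017, "y": -0.0006, "z": 0, "ax": 0, "ay": 0, "az": 2.5}
    - {"fingers": -1, "x": 0.0017, "y": -0.0006, "z": 0, "ax": 0, "ay": 0, "az": 2.5}
    - {"fingers": -1, "x": 0.0017, "y": -0.0006, "z": 0, "ax": 0, "ay": 0, "az": 2.5}
    - {"fingers": -1, "x": 0.0017, "y": -0.0006, "z": 0, "ax": 0, "ay": 0, "az": 2.5}
    - {"fingers": -1, "x": 0.0017, "y": -0.0006, "z": 0, "ax": 0, "ay": 0, "az": 2.5}
    - {"fingers": -1, "x": 0.0017, "y": -0.0006, "z": 0, "ax": 0, "ay": 0, "az": 2.5}
    - {"fingers": -1, "x": 0.0017, "y": -0.0006, "z": 0, "ax": 0, "ay": 0, "az": 2.5}
    - {"fingers": -1, "x": 0.0017, "y": -0.0006, "z": 0, "ax": 0, "ay": 0, "az": 2.5}

```text
clock: 3.45
tcp_pos: [0.4898, -0.0121, 0.0894]
orientation: [3.141, 0.063, -0.0]
contact_force: [0.2, 0.6, 0.9]
grip_width: -0.0
gripper_force: 0.0
```

```bash
cat > tab.py <<'E'
from h import *
d=grab('wrist','wt');P=pts(d);z=P[...,2];c=np.array([.5085,-.049]);R=np.hypot(P[...,0]-c[0],P[...,1]-c[1])
s=d['frame'].astype(int);t=(z>.086)&(z<.094)&(R<.052)&(R>.012)&(s.min(2)>100)
X=P[t][:,:2];w=np.median(X,0)-c;print(len(X),'tab r',np.hypot(*w).round(4),'ang',np.degrees(np.arctan2(w[1],w[0])).round(1),cv2.minAreaRect((X*1000).astype(np.float32)))
o=r.get_obs();a=o['tcp_pos'][:2]-c;print('tcp r',np.hypot(*a),'ang',np.degrees(np.arctan2(a[1],a[0])))
E
python3 tab.py; python3 go.py .5 0 .09 2.4
```

```text
2296 tab r 0.0315 ang 89.9 ((507.19610595703125, -16.38481903076172), (13.722939491271973, 39.52989959716797), 13.157134056091309)
tcp r 0.04129515842688049 ang 116.06151029896117
t 3.5 tcp [ 0.4904 -0.0119  0.0895] F [ 0.9 -0.6  0.1] w -0.0002 tilt 0.03 hd 2.16 q [ 0.08  0.42 -0.22  2.11  0.15  0.63 -1.78]
shift [ 0.0101 -0.0115 -0.0005] norm 0.0153
turn [-0.01 -0.03 -0.24]
```

Request:
arm_command:
  rows:
    - {"fingers": -1, "x": 0.0017, "y": -0.0006, "z": 0, "ax": 0, "ay": 0, "az": 2.5}
    - {"fingers": -1, "x": 0.0017, "y": -0.0006, "z": 0, "ax": 0, "ay": 0, "az": 2.5}
    - {"fingers": -1, "x": 0.0017, "y": -0.0006, "z": 0, "ax": 0, "ay": 0, "az": 2.5}
    - {"fingers": -1, "x": 0.0017, "y": -0.0006, "z": 0, "ax": 0, "ay": 0, "az": 2.5}
    - {"fingers": -1, "x": 0.0017, "y": -0.0006, "z": 0, "ax": 0, "ay": 0, "az": 2.5}
    - {"fingers": -1, "x": 0.0017, "y": -0.0006, "z": 0, "ax": 0, "ay": 0, "az": 2.5}
    - {"fingers": -1, "x": 0.0017, "y": -0.0006, "z": 0, "ax": 0, "ay": 0, "az": 2.5}
    - {"fingers": -1, "x": 0.0017, "y": -0.0006, "z": 0, "ax": 0, "ay": 0, "az": 2.5}

```text
clock: 4.17
tcp_pos: [0.5038, -0.0089, 0.0894]
orientation: [-3.104, 0.482, 0.0]
contact_force: [0.1, -0.3, 0.1]
grip_width: -0.0
gripper_force: 0.0
```

```bash
python3 tab.py; python3 go.py .5 0 .09 -17.6
```

```text
2131 tab r 0.0311 ang 69.6 ((519.088134765625, -18.21425437927246), (38.68598937988281, 13.886604309082031), 84.34834289550781)
tcp r 0.04038600249990058 ang 95.92733114936468
t 4.22 tcp [ 0.5043 -0.0088  0.0895] F [-0.4 -0.5  0.1] w 0.0001 tilt 0.03 hd -17.79 q [ 0.    0.43 -0.13  2.08  0.09  0.63 -2.07]
shift [-0.0068 -0.0071 -0.0005] norm 0.0098
turn [-0.02 -0.03 -0.19]
```

Request:
arm_command:
  rows:
    - {"fingers": -1, "x": 0.0017, "y": -0.0006, "z": 0, "ax": 0, "ay": 0, "az": 2.5}
    - {"fingers": -1, "x": 0.0017, "y": -0.0006, "z": 0, "ax": 0, "ay": 0, "az": 2.5}
    - {"fingers": -1, "x": 0.0017, "y": -0.0006, "z": 0, "ax": 0, "ay": 0, "az": 2.5}
    - {"fingers": -1, "x": 0.0017, "y": -0.0006, "z": 0, "ax": 0, "ay": 0, "az": 2.5}
    - {"fingers": -1, "x": 0.0017, "y": -0.0006, "z": 0, "ax": 0, "ay": 0, "az": 2.5}
    - {"fingers": -1, "x": 0.0017, "y": -0.0006, "z": 0, "ax": 0, "ay": 0, "az": 2.5}
    - {"fingers": -1, "x": 0.0017, "y": -0.0006, "z": 0, "ax": 0, "ay": 0, "az": 2.5}
    - {"fingers": -1, "x": 0.0017, "y": -0.0006, "z": 0, "ax": 0, "ay": 0, "az": 2.5}

```text
clock: 4.88
tcp_pos: [0.5181, -0.0107, 0.0894]
orientation: [-2.974, 1.013, 0.0]
contact_force: [0.0, 1.0, 0.3]
grip_width: -0.0001
gripper_force: 0.0
```

```bash
python3 tab.py; python3 go.py .5 0 .09 -37.6
```

```text
2169 tab r 0.0314 ang 49.4 ((529.1810302734375, -24.24088478088379), (37.58236312866211, 13.296401023864746), 63.39268112182617)
tcp r 0.03951798818276329 ang 75.34719052510493
t 4.93 tcp [ 0.5185 -0.0108  0.0894] F [0.8 0.4 0.7] w 0.0001 tilt 0.02 hd -37.76 q [-0.06  0.44 -0.04  2.06  0.03  0.64 -2.36]
shift [-0.0212  0.0028 -0.0006] norm 0.0214
turn [-0.01 -0.02 -0.16]
```

Request:
arm_command:
  rows:
    - {"fingers": -1, "x": 0.0017, "y": -0.0006, "z": 0, "ax": 0, "ay": 0, "az": 2.5}
    - {"fingers": -1, "x": 0.0017, "y": -0.0006, "z": 0, "ax": 0, "ay": 0, "az": 2.5}
    - {"fingers": -1, "x": 0.0017, "y": -0.0006, "z": 0, "ax": 0, "ay": 0, "az": 2.5}
    - {"fingers": -1, "x": 0.0017, "y": -0.0006, "z": 0, "ax": 0, "ay": 0, "az": 2.5}
    - {"fingers": -1, "x": 0.0017, "y": -0.0006, "z": 0, "ax": 0, "ay": 0, "az": 2.5}
    - {"fingers": -1, "x": 0.0017, "y": -0.0006, "z": 0, "ax": 0, "ay": 0, "az": 2.5}
    - {"fingers": -1, "x": 0.0017, "y": -0.0006, "z": 0, "ax": 0, "ay": 0, "az": 2.5}
    - {"fingers": -1, "x": 0, "y": 0, "z": 0, "ax": 0, "ay": 0, "az": 0}

```text
clock: 5.6
tcp_pos: [0.5296, -0.0163, 0.0894]
orientation: [-2.786, 1.452, -0.0]
contact_force: [0.1, 0.6, 0.5]
grip_width: -0.0001
gripper_force: 0.0
```

```bash
python3 tab.py; python3 go.py .552 .276 .2 22.4
```

```text
2235 tab r 0.0318 ang 29.2 ((536.9000244140625, -32.81230163574219), (37.042991638183594, 14.924238204956055), 46.31869125366211)
tcp r 0.038881531320930356 ang 57.358390455693744
t 5.65 tcp [ 0.5295 -0.0163  0.0893] F [0.9 0.1 0.6] w -0.0002 tilt 0.01 hd -54.96 q [-0.11  0.46  0.03  2.03 -0.02  0.65 -2.59]
shift [-0.2263 -0.1863 -0.1107] norm 0.3133
turn [ 1.000e-02 -1.000e-02 -7.736e+01]
```

Request:
arm_command:
  rows:
    - {"fingers": -1, "x": -0.008, "y": 0, "z": 0, "ax": 0, "ay": 0, "az": 0}
    - {"fingers": -1, "x": -0.008, "y": 0, "z": 0, "ax": 0, "ay": 0, "az": 0}
    - {"fingers": -1, "x": 0, "y": 0, "z": -0.02, "ax": 0, "ay": 0, "az": 0}
    - {"fingers": -1, "x": 0, "y": 0, "z": -0.03, "ax": 0, "ay": 0, "az": 0}
    - {"fingers": -1, "x": 0, "y": 0, "z": -0.03, "ax": 0, "ay": 0, "az": 0}
    - {"fingers": -1, "x": 0, "y": 0, "z": -0.03, "ax": 0, "ay": 0, "az": 0}
    - {"fingers": -1, "x": 0, "y": 0, "z": 0, "ax": 0, "ay": 0, "az": 0}

```text
clock: 6.23
tcp_pos: [0.523, -0.0021, 0.2048]
orientation: [-2.782, 1.448, -0.012]
contact_force: [1.1, -0.2, 0.3]
grip_width: -0.0001
gripper_force: 0.0
```

```bash
python3 tab.py; cp pics/wt.png pics/w3.png; python3 go.py .552 .276 .2 22.4; python3 -c "
from h import *
for n in('top0','scene0'):
    d=dict(np.load(n+'.npz'));P=pts(d);z=P[...,2]
    for lo,hi in((.06,.11),(.11,.137),(.134,.146)):
        t=(z>lo)&(z<hi)&(np.hypot(P[...,0]-.64,P[...,1]-.36)<.12)
        X=(P[t][:,:2]*1000).astype(np.float32);print(n,lo,len(X),cv2.minEnclosingCircle(X) if len(X) else '')
"
```

```text
626 tab r 0.031 ang 28.5 ((535.4574584960938, -34.010955810546875), (34.038333892822266, 8.328648567199707), 31.66937828063965)
tcp r 0.048715113089583914 ang 74.15875803586906
t 6.28 tcp [ 0.5218 -0.0021  0.2023] F [-0.6  0.  -2. ] w 0.0002 tilt 0.36 hd -54.99 q [-0.15  0.28  0.04  1.98 -0.02  0.88 -2.63]
shift [-0.2105 -0.1843  0.0027] norm 0.2798
turn [ -0.16  -0.35 -77.39]
top0 0.06 240 ((621.7723388671875, 309.44879150390625), 78.25631713867188)
top0 0.11 472 ((678.0643310546875, 361.13543701171875), 32.01499938964844)
top0 0.134 51 ((678.6949462890625, 360.19842529296875), 10.097743034362793)
scene0 0.06 437 ((627.692138671875, 329.83453369140625), 91.94398498535156)
scene0 0.11 653 ((678.8658447265625, 360.84661865234375), 32.45829391479492)
scene0 0.134 63 ((678.1541137695312, 360.76806640625), 10.278611183166504)
```

View pics/w3.png

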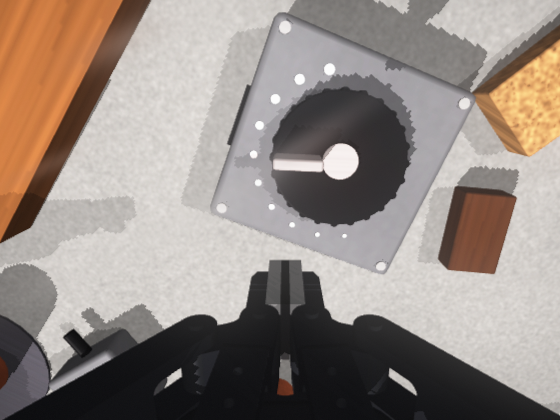

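The wrist view shows the fin resting between (273,163) and (322,164), heading 31.7° against 112.2° at the start, so exactly four clicks. The loose offcut at (478,230) is undisturbed. Next is the start button. The drum is 152 mm away, which leaves enough room.

Request:
arm_command:
  rows:
    - {"fingers": -1, "x": 0, "y": 0, "z": 0, "ax": 0, "ay": 0, "az": -6.7}
    - {"fingers": -1, "x": 0, "y": 0, "z": 0, "ax": 0, "ay": 0, "az": -6.7}
    - {"fingers": -1, "x": 0, "y": 0, "z": 0, "ax": 0, "ay": 0, "az": -6.7}
    - {"fingers": -1, "x": 0, "y": 0, "z": 0, "ax": 0, "ay": 0, "az": -6.7}
    - {"fingers": -1, "x": 0, "y": 0, "z": 0, "ax": 0, "ay": 0, "az": -6.7}
    - {"fingers": -1, "x": 0, "y": 0, "z": 0, "ax": 0, "ay": 0, "az": -6.7}
    - {"fingers": -1, "x": 0, "y": 0, "z": 0, "ax": 0, "ay": 0, "az": 0}

```text
clock: 6.87
tcp_pos: [0.5191, -0.0026, 0.198]
orientation: [3.116, -0.399, -0.004]
contact_force: [-0.6, -0.6, -0.4]
grip_width: -0.0001
gripper_force: 0.0
```

```bash
python3 go.py .553 .275 .2 -15
```

```text
t 6.87 tcp [ 0.5191 -0.0026  0.198 ] F [-0.6 -0.6 -0.4] w -0.0001 tilt 0.13 hd -14.58 q [-0.05  0.29 -0.08  1.97  0.03  0.89 -1.97]
shift [-0.0371 -0.2772 -0.002 ] norm 0.2797
turn [0.03 0.13 0.42]
```

Request:
arm_command:
  rows:
    - {"fingers": -1, "x": -0.0041, "y": -0.0308, "z": 0, "ax": 0, "ay": 0, "az": 0}
    - {"fingers": -1, "x": -0.0041, "y": -0.0308, "z": 0, "ax": 0, "ay": 0, "az": 0}
    - {"fingers": -1, "x": -0.0041, "y": -0.0308, "z": 0, "ax": 0, "ay": 0, "az": 0}
    - {"fingers": -1, "x": -0.0041, "y": -0.0308, "z": 0, "ax": 0, "ay": 0, "az": 0}
    - {"fingers": -1, "x": -0.0041, "y": -0.0308, "z": 0, "ax": 0, "ay": 0, "az": 0}
    - {"fingers": -1, "x": -0.0041, "y": -0.0308, "z": 0, "ax": 0, "ay": 0, "az": 0}
    - {"fingers": -1, "x": -0.0041, "y": -0.0308, "z": 0, "ax": 0, "ay": 0, "az": 0}
    - {"fingers": -1, "x": -0.0041, "y": -0.0308, "z": 0, "ax": 0, "ay": 0, "az": 0}
    - {"fingers": -1, "x": -0.0041, "y": -0.0308, "z": 0, "ax": 0, "ay": 0, "az": 0}
    - {"fingers": -1, "x": 0, "y": 0, "z": 0, "ax": 0, "ay": 0, "az": 0}

```text
clock: 7.7
tcp_pos: [0.5538, 0.2827, 0.1984]
orientation: [-3.112, 0.398, 0.003]
contact_force: [-0.7, 1.2, 0.2]
grip_width: -0.0003
gripper_force: 0.0
```

```bash
python3 - <<'E'
from h import *
d=grab('wrist','w4');P=pts(d);z=P[...,2];R=np.hypot(P[...,0]-.553,P[...,1]-.275)
t=(z>.059)&(z<.066)&(R<.03);X=P[t][:,:2]*1000;print(t.sum(),cv2.minEnclosingCircle(X.astype(np.float32)) if t.sum() else '')
b=(abs(z-.04)<.004)&(R<.07);print(cv2.minAreaRect((P[b][:,:2]*1000).astype(np.float32)))
E
python3 go.py .553 .275 .09
```

```text
747 ((553.8230590820312, 273.8289489746094), 11.864087104797363)
((553.6260986328125, 273.68853759765625), (79.84300994873047, 79.8680419921875), 66.65400695800781)
t 7.75 tcp [0.5541 0.279  0.1981] F [-0.5 -1.6 -0.2] w 0.0001 tilt 0.14 hd -14.69 q [-0.44  0.45 -0.16  1.73  0.08  0.97 -2.46]
shift [0.0002 0.0043 0.1081] norm 0.1082
```

View pics/w4.png

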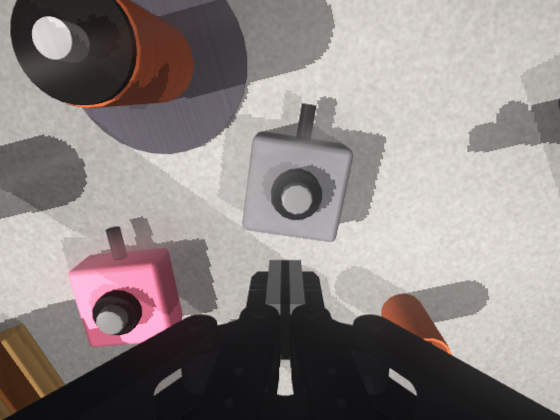

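The wrist view shows the grey box with the small start button at (298,196) and the fingertips at (285,265). The pink decoy at (112,318) is well clear. I'll descend to just above the button.

Request:
arm_command:
  rows:
    - {"fingers": -1, "x": 0, "y": 0, "z": 0.025, "ax": 0, "ay": 0, "az": 0}
    - {"fingers": -1, "x": 0, "y": 0, "z": 0.03, "ax": 0, "ay": 0, "az": 0}
    - {"fingers": -1, "x": 0, "y": 0, "z": 0.03, "ax": 0, "ay": 0, "az": 0}
    - {"fingers": -1, "x": 0, "y": 0, "z": 0.015, "ax": 0, "ay": 0, "az": 0}
    - {"fingers": -1, "x": 0, "y": 0, "z": 0, "ax": 0, "ay": 0, "az": 0}
    - {"fingers": -1, "x": 0, "y": 0, "z": 0, "ax": 0, "ay": 0, "az": 0}
    - {"fingers": -1, "x": 0, "y": 0, "z": 0, "ax": 0, "ay": 0, "az": 0}

```text
clock: 8.33
tcp_pos: [0.5566, 0.274, 0.1003]
orientation: [-3.114, 0.41, -0.002]
contact_force: [0.8, 0.8, 0.1]
grip_width: 0.0003
gripper_force: 0.0
```

```bash
python3 go.py .5535 .2745 .075
```

```text
t 8.33 tcp [0.5566 0.274  0.1003] F [0.8 0.8 0.1] w 0.0003 tilt 0.07 hd -14.99 q [-0.45  0.56 -0.15  1.8   0.11  0.78 -2.49]
shift [-0.0031  0.0003  0.0253] norm 0.0255
```

Request:
arm_command:
  rows:
    - {"fingers": -1, "x": -0.003, "y": 0, "z": 0.01, "ax": 0, "ay": 0, "az": 0}
    - {"fingers": -1, "x": 0, "y": 0, "z": 0.006, "ax": 0, "ay": 0, "az": 0}
    - {"fingers": -1, "x": 0, "y": 0, "z": 0.005, "ax": 0, "ay": 0, "az": 0}
    - {"fingers": -1, "x": 0, "y": 0, "z": 0.004, "ax": 0, "ay": 0, "az": 0}
    - {"fingers": -1, "x": 0, "y": 0, "z": 0, "ax": 0, "ay": 0, "az": 0}
    - {"fingers": -1, "x": 0, "y": 0, "z": 0, "ax": 0, "ay": 0, "az": 0}

```text
clock: 8.83
tcp_pos: [0.553, 0.2753, 0.0751]
orientation: [-3.115, 0.407, -0.0]
contact_force: [-3.5, -1.9, 8.8]
grip_width: -0.0003
gripper_force: 4.3
```

Request:
arm_command:
  rows:
    - {"fingers": -1, "x": 0, "y": 0, "z": 0.0008, "ax": 0, "ay": 0, "az": 0}
    - {"fingers": -1, "x": 0, "y": 0, "z": 0, "ax": 0, "ay": 0, "az": 0}

```text
clock: 9.0
tcp_pos: [0.553, 0.2754, 0.075]
orientation: [-3.115, 0.407, -0.0]
contact_force: [-4.1, -2.1, 14.0]
grip_width: 0.0003
gripper_force: 6.9
```

Request:
arm_command:
  rows:
    - {"fingers": -1, "x": 0, "y": 0, "z": -0.01, "ax": 0, "ay": 0, "az": 0}
    - {"fingers": -1, "x": 0, "y": 0, "z": -0.02, "ax": 0, "ay": 0, "az": 0}
    - {"fingers": -1, "x": 0, "y": 0, "z": -0.03, "ax": 0, "ay": 0, "az": 0}
    - {"fingers": -1, "x": 0, "y": 0, "z": -0.03, "ax": 0, "ay": 0, "az": 0}
    - {"fingers": -1, "x": 0, "y": 0, "z": -0.03, "ax": 0, "ay": 0, "az": 0}
    - {"fingers": -1, "x": 0, "y": 0, "z": 0, "ax": 0, "ay": 0, "az": 0}
    - {"fingers": -1, "x": 0, "y": 0, "z": 0, "ax": 0, "ay": 0, "az": 0}

```text
clock: 9.58
tcp_pos: [0.5542, 0.2755, 0.1957]
orientation: [-3.113, 0.407, -0.006]
contact_force: [-0.2, 0.1, -1.7]
grip_width: -0.0001
gripper_force: 0.0
```

Run:
```python
from h import *
d=grab('scene','s5');P=pts(d);z=P[...,2]
c=np.array([.5085,-.049]);R=np.hypot(P[...,0]-c[0],P[...,1]-c[1])
X=P[(z>.084)&(z<.096)&(R<.055)][:,:2]
if len(X): w=X.mean(0)-c;print(len(X),np.hypot(*w),np.degrees(np.arctan2(w[1],w[0])))
d=grab('wrist','w5');P=pts(d);z=P[...,2];R=np.hypot(P[...,0]-.5535,P[...,1]-.2745)
t=(z>.05)&(z<.07)&(R<.009);print('start top z',np.median(z[t]))
print(r.get_obs()['contact_force'])
```

```text
29 0.0349843961846924 31.158907438476184
start top z 0.06277422319020928
[ 0.54472253  0.31655573 -0.12901731]
```

View pics/s5.png

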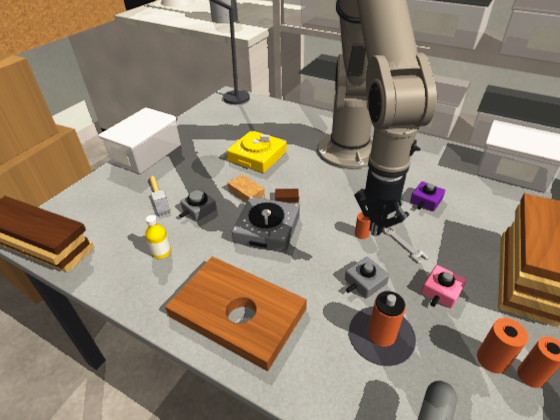

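The scene view shows the arm clear of everything and the loose things where they were. The dial fin at (266,217) is turned to about 31° world, the fourth click. The start button at (368,268) is up again.

```bash
python3 -c "
from bench import r
print(r.hand_in())"
```

```text
the job is handed in; nothing more can be done
None
```

The job is handed in: the dial measured about 80° (four clicks) clockwise and at rest, the start button was pressed to its end stop at 14 N and came back up, and the stop button and loose items were not touched; no verdict was returned.

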